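Fit the electrode plugs and dip the probe rod into the test cell

TASK

Make the test cell ready to measure: first seat the red electrode plug fully home in the lid port marked with one dot, then seat the black plug fully home in the port marked with two dots. Then take the steel probe rod with the orange band from its holder and lower it upright through the collar in the middle of the lid, never letting it touch the collar or any other part of the cell, until the orange band is level with the collar's top. Finish while still holding the rod there, still and centred in the hole, with both plugs in place, and leave the blue plug, the spare rod and everything else on the bench where they stand.

Things in the scene. Friction and masses are not known exactly. Their poses are not given: they have to be found in the camera images.
- cell: Fixed test cell: grey base 170 mm square, white pillars, glass jar, white lid 160 mm square, 14 mm thick, its top 114 mm above the bench. A grey collar (48 mm across, 16 mm tall) stands mid-lid; its through bore is 28 mm across. Two through ports 17 mm across, 60 mm either side of the middle. Origin on the bench under the middle, z up, port 1 at +x, port 2 at -x. Any yaw.
- port1 (a point): Mouth centre, level with the lid's top, of the port marked with one black dot (9 mm across, beside the port). Takes the red plug. Axes as the cell's, z up.
- port2 (a point): Mouth centre, level with the lid's top, of the port marked with two black dots. Takes the black plug. Axes as the cell's, z up.
- guide (a point): Centre of the guide collar's bore at the collar's top, 130 mm above the bench. Straight below, the bore goes on through the lid (31 mm across) and into the jar; 116 mm free depth to the jar's floor. Axes as the cell's, z up.
- rack: Plug rack, fixed: an aluminium plate 170 x 60 mm, 16 mm thick, top 85 mm above the bench, on two end walls; three through holes 17 mm across, 52 mm apart in a row. Origin on the bench under its middle, x along the row, z up. Three plugs stand in it in any order, grips resting on the plate. It and the rod holder stand either side of the cell and may change sides.
- red_plug: Red electrode plug: upright, a red plastic grip (cylinder 22 mm across, 34 mm tall) on a steel shank 14 mm across and 30 mm long with a tapered foot; origin at the centre of the shank's foot, z up along it; the grip's underside is 30 mm and its top 64 mm above the origin. 45 g. Stands in the rack at the start.
- black_plug: Black electrode plug: upright, a black plastic grip (cylinder 22 mm across, 34 mm tall) on a steel shank 14 mm across and 30 mm long with a tapered foot; origin at the centre of the shank's foot, z up along it; the grip's underside is 30 mm and its top 64 mm above the origin. 45 g. Stands in the rack at the start.
- blue_plug: Blue electrode plug: upright, a blue plastic grip (cylinder 22 mm across, 34 mm tall) on a steel shank 14 mm across and 30 mm long with a tapered foot; origin at the centre of the shank's foot, z up along it; the grip's underside is 30 mm and its top 64 mm above the origin. 45 g. A spare: leave it in the rack.
- holder: Rod holder, fixed: a wooden block 150 x 70 mm, 50 mm tall, with two blind holes 14 mm across and 40 mm deep, 70 mm apart along its long side. Origin on the bench under its middle, x along the row of holes, z up. Probe rod and spare rod stand in the holes, either way round.
- rod: Probe rod: a plain steel stem 12 mm across and 110 mm long under a white plastic grip (cylinder 24 mm across, 50 mm tall). An orange band 10 mm wide is centred 60 mm above the foot. Origin at the centre of the foot, z up along the rod; total 160 mm. Stands upright in the holder, foot 10 mm above the bench. About 110 g.
- rod_mark (a point): Centre of the rod's orange band, on the rod's axis, 60 mm above its foot.
- rod_grip (a point): Middle of the rod's white grip, on its axis, 135 mm above its foot.
- spare_rod: Spare rod: same sizes, dark stem without band, green grip. Origin at the foot. Leave it in the holder.
- reagent: Amber bottle 56 mm across, 130 mm tall, standing towards the far side. Origin under its centre. Leave alone.
- jar: White jar 52 mm across, 70 mm tall, towards the far side. Origin under its centre. Leave alone.
- beaker: Clear plastic beaker 64 mm across, 80 mm tall, towards the far side. Origin under its centre. Leave alone.
- driver: Screwdriver with a yellow handle, 160 mm, lying towards the far side. Leave alone.
- spanner: Steel spanner, 150 mm, lying towards the far side. Leave alone.

How it is judged (in metres and radians):
On the way, in this order (a step that is already met when the one before it is completed fails the run):
1. the red plug is home in the one-dot port and let go, before the black one is (z of red_plug in the frame of port1 below -0.027 m and horizontal distance between red_plug and port1 below 0.004 m and angle between red_plug's own z axis and vertical below 0.06 rad and contact force between red_plug and the fingers below 0.05 N), for 0.2 s.
2. the black plug is home in the two-dot port and let go (z of black_plug in the frame of port2 below -0.027 m and horizontal distance between black_plug and port2 below 0.004 m and angle between each of black_plug, red_plug's own z axis and vertical below 0.06 rad and z of red_plug in the frame of port1 below -0.027 m and horizontal distance between red_plug and port1 below 0.004 m and contact force between black_plug and the fingers below 0.05 N), for 0.2 s.
3. the gripped rod's foot is inside the guide collar (z of rod in the frame of guide below -0.01 m and horizontal distance between rod and guide below 0.008 m and contact force between rod and the fingers above 0.5 N), for 0.1 s.
At the end, for the whole second after the job is handed in: Both plugs home in their ports (grip within 3 mm of the lid, upright); the rod held still by the fingers alone, clear of the cell, its band within 6 mm in height of the collar's top and 4 mm of the bore's axis, its foot within 5 mm of the axis, tilt under 0.08 rad (z of red_plug in the frame of port1 below -0.027 m and horizontal distance between red_plug and port1 below 0.004 m and angle between each of red_plug, black_plug's own z axis and vertical below 0.06 rad and z of black_plug in the frame of port2 below -0.027 m and horizontal distance between black_plug and port2 below 0.004 m and z of rod_mark in the frame of guide between -0.006 and 0.006 m and horizontal distance between rod_mark and guide below 0.004 m and horizontal distance between rod and guide below 0.005 m and angle between rod's own z axis and vertical below 0.08 rad and contact force between rod and the fingers above 0.5 N and contact force between rod and cell below 0.05 N and linear speed of rod below 0.01 m/s); the arm keeps its last pose, push and grip.
It fails at once if the rod touches the cell (contact force between rod and cell above 0.15 N).
It fails at once if a bystander is moved more than 25 mm (distance of any of blue_plug, spare_rod, reagent, jar, beaker, driver, spanner from where it was at the start of the episode above 0.025 m).
It also fails if it takes over 72 s, if anything falls off the work surface, if the arm or the gripper's body presses on something with over 40 N, if the wrist force passes 120 N, or if a joint passes its speed limit or range.

ROBOT

A 6-joint arm with a two-finger parallel gripper is mounted at the origin on the work surface. World frame = base frame: x ahead of the robot, y to its left, z up, the work surface at z = 0. Lengths are in mm, angles in rad, forces in N, time in s.
With the tool pointing down it reaches from about 300 to 775 mm from the base axis. Payload 14.6 kg.
Tool frame: the origin (TCP) lies on the centre line of the jaws, within the pads' length; the fingertips stand 25 mm ahead of it and the grasp point (between the pads) lies 6 mm ahead of it; x points along the fingers, z is the direction in which the jaws open and shut, and the axes are right-handed (so a half turn about x gives the same grasp; the last joint's range is limited). The gripper opens to 94 mm and grips with 3 to 60 N. Pads are 16 mm wide; open, the fingers measure 119 mm over their backs; the gripper's body (75 mm by 177 mm) begins 78 mm behind the grasp point.
Start: joints at [1.231, 0.3, 1.521, -0, 1.321, -0.067], TCP at [148.184, 529.652, 230.446] pointing down, gripper open.
Joint ranges: [-3.03, 3.03], [-0.79, 2.21], [0.23, 2.52], [-1.04, 4.18], [0, 3.07], [-2.55, 2.55]. Speed limits (rad/s): [2.22, 2.22, 2.57, 3.14, 3.14, 3.14].

INTERFACE

Orientations are given as a rotation vector (axis times angle).
In Python, from plant import get_obs, grab_frame, camera_info, finish_job, look_for gives the robot as it stands.
- The arm moves only by the tool servo_tool, never from a script. Its arguments are lists of equal length, an entry for each row: "offset": the shift along the tool's x, y, z normalised to -1 to 1, where 1 is 0.3 m, a list of three; "dr": the turn, a rotation vector about the tool's x, y, z normalised to -1 to 1, where 1 is 60 degrees, a list of three; "gripper": the closure, from 0 (fully open) to 1 (shut). A call has 1 to 5 rows; each row is the pose to reach, as a shift and turn from the pose commanded when the call began, along the tool's axes at that moment; what a row does not reach only later rows make up. A row lasts 1/8 s, in which the tool goes at most 62.5 mm and 10.7 degrees, less where a joint would pass 70% of its speed; a pose out of reach is approached as far as the arm can. A call with a number of a shift or a turn outside -1 to 1 is refused whole. A call with a gripper value outside its range is refused whole. The fingers move at their own pace and stop on an object; the grip force is fixed at half the most. Time passes only in rows, so rows that repeat a pose let the fingers close. It gives the time, the measured TCP pose, the force and the opening at its end, in the units of the state.
- get_obs(): the state, without advancing time (a new reading comes with each control period).
- grab_frame(name): name is "scene" or "top" or "wrist"; returns the picture (480x640x3 uint8, red, green, blue); there is no depth.
- camera_info(name): a dict with "mtx" (3x3 intrinsics, pixels), "k1" (the pictures are not rectified: a ray, as slopes to the right and down, at radius r is drawn at 1 + k1 r^2 times it, then the intrinsics apply), "cam_to_world" (4x4, takes a point from camera to world coordinates); the wrist camera has in their place "hand_eye" (4x4, takes a point from camera to tool coordinates, whose origin is the TCP and whose axes are the tool frame's). Camera axes: x right, y down, z forward; pixel columns grow to the right and rows downward; lengths in mm; the calibration is good to about 2 mm. A picture is of the moment at which its call begins: read the wrist's pose just before it. camera_info takes no time and is no camera call.
- finish_job(): hands the job in, once; it reports no verdict.
Trained networks look in the newest picture that a camera, given by its name, has taken for a name from the list of things; names that differ only in an ending like _2 or _b are one class to them, and where a whole thing is asked for, a point or a joint stands for the part that bears it (a point fixed in the world has none). Each returns a list of dicts, best first, with "p" (0 to 1); they miss things now and then, are a little off and sometimes report something else, mostly with a low value. They report only what shows in the picture. A call takes as long as a camera call.
- look_for(target, camera): "box" ([left, top, right, bottom] in pixels, round what is visible of it).
The state is a dict: "time": time; "joint_pos": joint angles; "dq": joint speeds; "joint_torque": joint torques, N m; "tool_pos": TCP position; "ee_rot": TCP orientation; "contact_force": force on the tool from outside, world axes, zero at the start; "wrist_torque": the same for the moment, N m; "grip_width": finger opening in mm.
Only numpy, scipy, OpenCV 4.12 (cv2) and the standard library are available. Lean on these libraries where they do the work, as an engineer would, in place of code of your own. Each camera call takes 0.05 s, during which the arm holds its last target. There are 200 camera calls.

## Working session

There is one attempt and no reset: what is moved stays moved. The work goes in short steps, Python scripts to look and compute and a tool call to move; the robot and the scene stay as the last step left them, time stands still between calls to the robot, and variables do not carry over. Pictures are saved under pics/ and viewed, about 8 in all and at most 12, crops included, and the job is handed in when it is done.

Besides the shell and the picture viewer there is one more tool, called after ">>>" as a command line: name --argument value ..., lists and objects as JSON in quotes. servo_tool: Moves the arm, as the interface text tells. Its arguments: {"type":"object","properties":{"offset":{"type":"array"},"dr":{"type":"array"},"gripper":{"type":"array"}},"required":["offset","dr","gripper"]}

```bash
ls; mkdir -p pics; python3 - <<'E'
from plant import *
import cv2,numpy as np
o=get_obs();print({k:np.round(v,3).tolist() for k,v in o.items()})
for n in("scene","top","wrist"):
    f=grab_frame(n);cv2.imwrite(f"pics/{n}0.png",f[:,:,::-1])
    c=camera_info(n);print(n,{k:np.round(v,3).tolist() for k,v in c.items()})
    for t in("cell","rack","holder","red_plug","black_plug","blue_plug","rod","spare_rod","guide","port1","port2"):
        r=look_for(t,n);print(t,[(np.round(x["box"]).tolist(),round(x["p"],2)) for x in r[:2]])
E
```

```text
pics
{'time': 0.0, 'joint_pos': [1.231, 0.301, 1.522, -0.0, 1.321, -0.067], 'dq': [-0.002, 0.001, 0.0, -0.002, -0.0, 0.001], 'joint_torque': [-0.001, -53.181, -35.274, 0.071, 0.024, -0.0], 'tool_pos': [148.116, 529.437, 229.87], 'ee_rot': [-1.007, 1.327, 1.006], 'contact_force': [-0.121, 0.639, -0.071], 'wrist_torque': [0.022, 0.068, -0.013], 'grip_width': 93.742}
scene {'mtx': [[544.312, 0.0, 323.392], [0.0, 544.312, 243.64], [0.0, 0.0, 1.0]], 'k1': -0.143, 'cam_to_world': [[-0.71, 0.47, -0.524, 1117.29], [0.704, 0.465, -0.537, 529.342], [-0.009, -0.751, -0.661, 758.992], [0.0, 0.0, 0.0, 1.0]]}
cell [([287.0, 202.0, 411.0, 328.0], 0.76)]
rack [([224.0, 153.0, 305.0, 219.0], 0.63)]
holder [([455.0, 303.0, 520.0, 394.0], 0.9)]
red_plug [([258.0, 154.0, 268.0, 170.0], 0.6)]
black_plug [([235.0, 163.0, 247.0, 185.0], 0.52)]
blue_plug [([276.0, 146.0, 287.0, 163.0], 0.64)]
rod [([481.0, 296.0, 512.0, 358.0], 0.59)]
spare_rod [([500.0, 268.0, 523.0, 302.0], 0.58), ([155.0, 221.0, 204.0, 252.0], 0.57)]
guide [([287.0, 198.0, 408.0, 324.0], 0.66)]
port1 [([286.0, 199.0, 408.0, 327.0], 0.97)
[... 579 characters left out ...]
.0, 273.0], 0.49), ([429.0, 303.0, 440.0, 311.0], 0.48)]
rod [([164.0, 261.0, 183.0, 271.0], 0.5)]
spare_rod [([172.0, 290.0, 191.0, 300.0], 0.69)]
guide [([270.0, 234.0, 338.0, 302.0], 0.85)]
port1 [([269.0, 231.0, 341.0, 304.0], 0.84), ([183.0, 184.0, 214.0, 213.0], 0.48)]
port2 [([269.0, 231.0, 341.0, 304.0], 0.84), ([183.0, 184.0, 214.0, 213.0], 0.48)]
wrist {'mtx': [[365.119, 0.0, 321.245], [0.0, 365.119, 236.826], [0.0, 0.0, 1.0]], 'k1': -0.065, 'hand_eye': [[0.0, -0.252, 0.968, -155.086], [-0.001, -0.968, -0.252, 73.516], [1.0, -0.001, -0.001, -0.115], [0.0, 0.0, 0.0, 1.0]]}
cell []
rack []
holder []
red_plug []
black_plug []
blue_plug []
rod []
spare_rod []
guide []
port1 []
port2 []
```

```bash
python3 - <<'E'
import cv2,numpy as np
a=cv2.imread("pics/top0.png")[200:340,150:460]
a=cv2.resize(a,(800,361),interpolation=cv2.INTER_CUBIC)
s=cv2.imread("pics/scene0.png")[190:340,270:430]
w=cv2.imread("pics/wrist0.png")
b=np.zeros((600,800,3),np.uint8);b[:361]=a;b[361:600,:255]=cv2.resize(s,(255,239));b[361:600,260:578]=cv2.resize(w,(318,239))
cv2.imwrite("pics/v1.png",b)
E
```

```text
(no output)
```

View pics/v1.png

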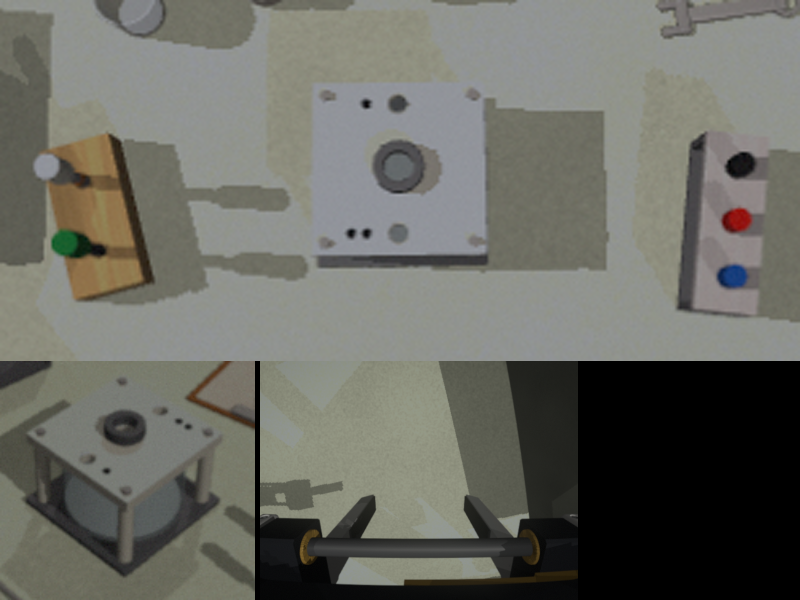

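```bash
cat > h.py <<'E'
from plant import *
import numpy as np, cv2
from scipy.spatial.transform import Rotation as R
def cam(n,obs=None):
    c=camera_info(n)
    if n=="wrist":
        T=np.eye(4);T[:3,:3]=R.from_rotvec(obs["ee_rot"]).as_matrix();T[:3,3]=obs["tool_pos"]
        return c["mtx"],c["k1"],T@np.array(c["hand_eye"])
    return c["mtx"],c["k1"],np.array(c["cam_to_world"])
def ray(C,u,v):
    K,k,T=C;K=np.array(K)
    p=cv2.undistortPoints(np.array([[[u,v]]],float),K,np.array([k,0,0,0.]))[0,0]
    return T[:3,3],T[:3,:3]@np.r_[p,1]
def at(C,u,v,z):
    o,d=ray(C,u,v);return o+d*(z-o[2])/d[2]
def proj(C,P):
    K,k,T=C;P=(np.atleast_2d(P)-T[:3,3])@T[:3,:3]
    return cv2.projectPoints(P,np.zeros(3),np.zeros(3),np.array(K),np.array([k,0,0,0.]))[0][:,0]
def move(obs,goal,rv=None):
    "tool-frame normalised offset from measured pose"
    M=R.from_rotvec(obs["ee_rot"])
    return np.round(M.inv().apply(np.array(goal)-obs["tool_pos"])/300,4)
def blobs(hsv,lo,hi):
    m=cv2.inRange(hsv,lo,hi);n,l,s,c=cv2.connectedComponentsWithStats(m)
    return sorted([(int(s[i,4]),*np.round(c[i],1),*s[i,:4]) for i in range(1,n)],reverse=True)[:4]
E
python3 - <<'E'
from h import *
C=cam("top")
for n,u,v,z in [("p1",397,103,114),("p2",399,233,114),("guide",398,166,130),("red",736,220,119),("black",740,165,119),("blue",733,276,119),("white",47,165,170),("green",66,243,170),
 ("c1",313,85,114),("c2",485,83,114),("c3",487,254,114),("c4",315,257,114)]:
    print(n,at(C,u/2.581+150,v/2.579+200,z).round(1))
o=get_obs();print(R.from_rotvec(o["ee_rot"]).as_matrix().round(3))
E
```

```text
p1 [617.5  18.9 114. ]
p2 [496.9  18.7 114. ]
guide [556.6  18.3 130. ]
red [ 502.2 -289.7  119. ]
black [ 552.8 -296.3  119. ]
blue [ 451.3 -284.2  119. ]
white [557.6 327.8 170. ]
green [488.6 308.8 170. ]
c1 [635.9  96.9 114. ]
c2 [634.9 -63.2 114. ]
c3 [476.4 -61.1 114. ]
c4 [476.4  95.5 114. ]
[[ 0.    -0.963  0.269]
 [ 0.     0.269  0.963]
 [-1.    -0.     0.   ]]
```

>>> servo_tool --offset '[[-0.033,-0.854,-0.554],[-0.033,-0.854,-0.554],[-0.033,-0.854,-0.554],[-0.033,-0.854,-0.554],[-0.033,-0.854,-0.554]]' --dr '[[-0.26,0,0],[-0.26,0,0],[-0.26,0,0],[-0.26,0,0],[-0.26,0,0]]' --gripper '[0,0,0,0,0]'

```text
time: 2.42
tool_pos: [351.2, 298.9, 240.7]
ee_rot: [-1.209, 1.209, 1.209]
contact_force: [-0.2, 0.7, 0.4]
grip_width: 93.9
```

>>> servo_tool --offset '[[0.02,-0.25,-0.98],[0.02,-0.25,-0.98],[0.02,-0.25,-0.98],[0.02,-0.25,-0.98],[0.02,-0.25,-0.98]]' --dr '[[0,0,0],[0,0,0],[0,0,0],[0,0,0],[0,0,0]]' --gripper '[0,0,0,0,0]'

```text
time: 3.05
tool_pos: [425.2, 4.3, 234.6]
ee_rot: [-1.209, 1.209, 1.208]
contact_force: [-0.8, 0.9, -0.2]
grip_width: 93.6
```

>>> servo_tool --offset '[[0.1,-0.253,-0.983],[0.1,-0.253,-0.983],[0.1,-0.253,-0.983],[0.1,-0.253,-0.983],[0.1,-0.253,-0.983]]' --dr '[[0,0,0],[0,0,0],[0,0,0],[0,0,0],[0,0,0]]' --gripper '[0.3,0.3,0.3,0.3,0.3]'

```text
time: 3.68
tool_pos: [500.9, -290.7, 204.1]
ee_rot: [-1.208, 1.21, 1.208]
contact_force: [0.1, 1.0, -0.5]
grip_width: 65.8
```

```bash
python3 - <<'E'
from h import *
o=get_obs();f=grab_frame("wrist");cv2.imwrite("pics/w1.png",f[:,:,::-1]);C=cam("wrist",o)
print(o["tool_pos"],o["ee_rot"])
print(proj(C,[[502.2,-289.7,119],[552.8,-296.3,119],[451.3,-284.2,119]]).round(1))
for t in("red_plug","black_plug","blue_plug"):
    r=look_for(t,"wrist");print(t,[(np.round(x["box"]).tolist(),round(x["p"],2)) for x in r[:2]])
E
```

```text
[ 500.86357462 -290.68731404  204.09161627] [-1.20846018  1.20965269  1.20826316]
[[322.8 254.2]
 [313.8 320.8]
 [331.2 179.8]]
red_plug [([304.0, 229.0, 336.0, 271.0], 0.79), ([276.0, 125.0, 375.0, 343.0], 0.31)]
black_plug [([296.0, 291.0, 326.0, 339.0], 0.57)]
blue_plug [([317.0, 163.0, 349.0, 194.0], 0.83)]
```

View pics/w1.png

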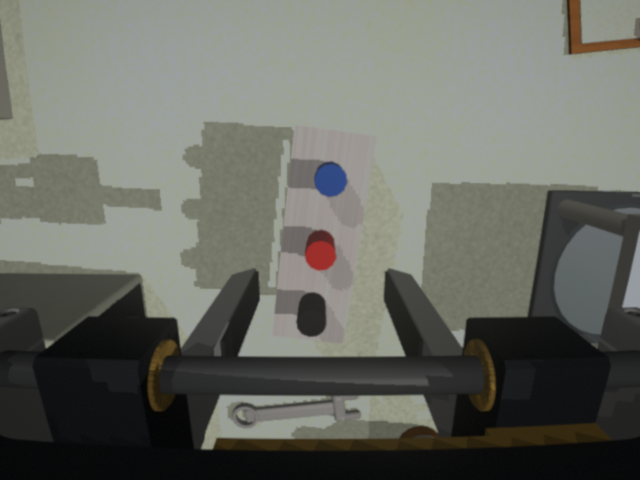

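```bash
python3 - <<'E'
from h import *
f=cv2.imread("pics/w1.png");h=cv2.cvtColor(f,cv2.COLOR_BGR2HSV)
print(h[262,320],h[240,320],h[256,310],h[180,330],h[320,312],h[303,312])
m=((h[...,1]>150)&((h[...,0]<10)|(h[...,0]>170))&(h[...,2]>140)).astype(np.uint8)
c=max(cv2.findContours(m,0,1)[0],key=cv2.contourArea);e=cv2.minEnclosingCircle(c);print(e,cv2.boundingRect(c))
from types import SimpleNamespace
C=cam("wrist",dict(ee_rot=[-1.2085,1.2097,1.2083],tool_pos=[500.86,-290.69,204.09]))
print(at(C,*e[0],119))
print(at(C,331,178.8,119), at(C,311.5,324,119))
E
```

```text
[  1 188 156] [  1 144  92] [  1 185 156] [111 160 131] [30 12 41] [15 26 40]
((320.125, 255.0), 14.440170288085938) (306, 242, 29, 28)
[ 502.76646307 -291.56434659  119.        ]
[ 450.64729476 -284.31265401  119.        ] [ 555.36792526 -297.98803124  119.        ]
```

>>> servo_tool --offset '[[0.15,-0.006,-0.002],[0.3,-0.006,-0.002],[0.3,-0.006,-0.002],[0.3,-0.006,-0.002],[0.3,-0.006,-0.002]]' --dr '[[0,0,0],[0,0,0],[0,0,0],[0,0,0],[0,0,0]]' --gripper '[0.3,0.3,0.3,1,1]'

```text
time: 4.5
tool_pos: [502.8, -288.6, 115.3]
ee_rot: [-1.21, 1.209, 1.208]
contact_force: [0.6, 0.2, 0.2]
grip_width: 49.2
```

>>> servo_tool --offset '[[0,0,0],[0,0,0],[0,0,0]]' --dr '[[0,0,0],[0,0,0],[0,0,0]]' --gripper '[1,1,1]'

```text
time: 4.88
tool_pos: [502.6, -289.6, 114.7]
ee_rot: [-1.21, 1.21, 1.208]
contact_force: [-1.5, -3.9, -1.7]
grip_width: 20.8
```

>>> servo_tool --offset '[[-0.17,0,0],[-0.34,0,0],[-0.34,-0.1,0.2],[-0.34,-0.2,0.4],[-0.34,-0.28,0.6]]' --dr '[[0,0,0],[0,0,0],[0,0,0],[0,0,0],[0,0,0]]' --gripper '[1,1,1,1,1]'

```text
time: 5.5
tool_pos: [582.9, -117.8, 216.4]
ee_rot: [-1.208, 1.21, 1.208]
contact_force: [0.7, 0.7, -0.4]
grip_width: 20.4
```

```bash
python3 - <<'E'
from h import *
o=get_obs();print({k:np.round(o[k],3).tolist() for k in("time","tool_pos","ee_rot","grip_width","contact_force")})
E
```

```text
{'time': 5.5, 'tool_pos': [582.878, -117.783, 216.394], 'ee_rot': [-1.208, 1.21, 1.208], 'grip_width': 20.38, 'contact_force': [0.739, 0.652, -0.371]}
```

>>> servo_tool --offset '[[0,-0.05,0.2],[0,-0.103,0.434],[0,-0.103,0.434],[0,-0.103,0.434],[0,-0.103,0.434]]' --dr '[[0,0,0],[0,0,0],[0,0,0],[0,0,0],[0,0,0]]' --gripper '[1,1,1,1,1]'

```text
time: 6.12
tool_pos: [613.1, 9.3, 216.3]
ee_rot: [-1.208, 1.21, 1.208]
contact_force: [-0.1, 0.1, -0.4]
grip_width: 20.1
```

```bash
cat > look.py <<'E'
from h import *
import sys
def look(name):
    o=get_obs();f=grab_frame("wrist");o2=get_obs()
    for k in("tool_pos","ee_rot"): o[k]=(np.array(o[k])+o2[k])/2
    print(o["time"],np.round(o["tool_pos"],1),np.round(o["ee_rot"],4),"F",np.round(o["contact_force"],1),"w",round(o["grip_width"],1))
    cv2.imwrite(f"pics/{name}.png",f[:,:,::-1]);np.savez(f"pics/{name}.npz",r=o["ee_rot"],p=o["tool_pos"])
    return f[:,:,::-1].copy(),cam("wrist",o)
E
python3 - <<'E'
from look import *
f,C=look("w2")
print(proj(C,[[617.5,18.9,114],[496.9,18.7,114],[556.6,18.3,130]]).round(1))
cv2.imwrite("pics/v2.png",cv2.resize(f[80:380,120:520],(800,600),interpolation=cv2.INTER_CUBIC))
E
```

```text
6.125 [613.1   9.3 216.4] [-1.2077  1.2104  1.2076] F [-0.1  0.1 -0.4] w 20.1
[[334.5 251.1]
 [335.1  76.3]
 [335.  168.9]]
```

View pics/v2.png

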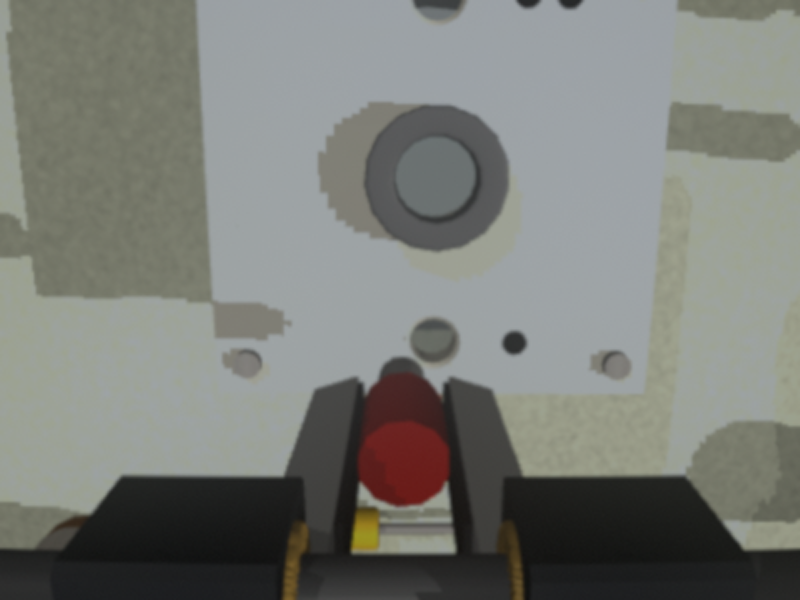

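```bash
cat > rel.py <<'E'
from look import *
def load(name):
    d=np.load(f"pics/{name}.npz");return cv2.imread(f"pics/{name}.png"),cam("wrist",dict(ee_rot=d["r"],tool_pos=d["p"])),d["p"]
def darkhole(f,uv,s=16,thr=0.82,up=8):
    "hole darker than the lid near uv: centre from enclosing circle/bbox, upsampled"
    u,v=np.round(uv).astype(int);p=cv2.cvtColor(f,cv2.COLOR_BGR2GRAY)[v-s:v+s+1,u-s:u+s+1]
    ref=np.percentile(p,85);q=cv2.resize(p,None,fx=up,fy=up,interpolation=cv2.INTER_CUBIC)
    m=(q<thr*ref).astype(np.uint8);n,l,st,c=cv2.connectedComponentsWithStats(m)
    i=l[len(q)//2,len(q)//2] or 1+np.argmax(st[1:,4])
    x,y,w,h,a=st[i];fx=lambda t:(t+.5)/up-.5
    return (u-s+fx(x+w/2-.5),v-s+fx(y+h/2-.5)),w/up,h/up,ref
def redtop(f,vmin=140,hue="red"):
    h=cv2.cvtColor(f,cv2.COLOR_BGR2HSV)
    m=((h[...,1]>150)&((h[...,0]<10)|(h[...,0]>170))&(h[...,2]>vmin)).astype(np.uint8)
    c=max(cv2.findContours(m,0,1)[0],key=cv2.contourArea);return cv2.fitEllipse(c),cv2.boundingRect(c)
E
python3 - <<'E'
from rel import *
f,C,p=load("w2")
h=cv2.cvtColor(f,cv2.COLOR_BGR2HSV)
print("red V down axis",h[268:336:4,322,2])
for v in(100,115,130):print(redtop(f,v))
for t in(.75,.82,.9):
    r=darkhole(f,(337.5,250),thr=t);print(r,at(C,*r[0],114))
for z in(p[2]+5,): print(at(C,322,311.5,z))
r=darkhole(f,(338,168),s=26,thr=.82);print("collar",r,at(C,*r[0],130))
E
```

```text
red V down axis [ 72  72  72  71  70  70 107 108 108 107 107 107 107 106 106 104 105]
(((324.95001220703125, 309.59527587890625), (32.463356018066406, 43.4786262512207), 143.97274780273438), (303, 291, 40, 41))Traceback (most recent call last):
  File "<stdin>", line 5, in <module>
  File "rel.py", line 15, in redtop
    c=max(cv2.findContours(m,0,1)[0],key=cv2.contourArea);return cv2.fitEllipse(c),cv2.boundingRect(c)
                                                                 ~~~~~~~~~~~~~~^^^
cv2.error: OpenCV(4.12.0) /io/opencv/modules/imgproc/src/shapedescr.cpp:361: error: (-201:Incorrect size of input array) There should be at least 5 points to fit the ellipse in function 'fitEllipseNoDirect'
```

```bash
python3 - <<'E'
from rel import *
f,C,p=load("w2");h=cv2.cvtColor(f,cv2.COLOR_BGR2HSV)
for v in(85,92):
    m=((h[...,1]>110)&((h[...,0]<10)|(h[...,0]>170))&(h[...,2]>v)).astype(np.uint8)
    c=max(cv2.findContours(m,0,1)[0],key=cv2.contourArea);e=cv2.minEnclosingCircle(c);print(e,cv2.boundingRect(c),cv2.contourArea(c),at(C,*e[0],p[2]+5))
for t in(.75,.82,.9):
    r=darkhole(f,(337.5,250),thr=t);print(r,at(C,*r[0],114))
r=darkhole(f,(338,168),s=40,thr=.75);print("collar",r,at(C,*r[0],130))
E
```

```text
((321.3930969238281, 311.71270751953125), 22.942289352416992) (300, 290, 44, 43) 1439.5 [613.49003181   9.28081779 221.35425883]
((321.5964050292969, 311.3573303222656), 22.3278751373291) (303, 291, 41, 42) 1147.0 [613.31480336   9.37279628 221.35425883]
((np.float64(336.8125), np.float64(249.8125)), np.float64(23.875), np.float64(22.375), np.float64(161.0)) [616.49234396  20.59064415 114.        ]
((np.float64(336.875), np.float64(249.875)), np.float64(24.75), np.float64(23.5), np.float64(161.0)) [616.54043873  20.63700074 114.        ]
((np.float64(335.625), np.float64(252.125)), np.float64(28.25), np.float64(28.75), np.float64(161.0)) [618.26680875  19.72958927 114.        ]
collar ((np.float64(337.1875), np.float64(168.5625)), np.float64(73.125), np.float64(73.375), np.float64(158.0)) [556.39490361  19.74654244 130.        ]
```

>>> servo_tool --offset '[[0,-0.0107,0.037],[0.1,-0.0107,0.037],[0.1,-0.0107,0.037],[0.1,-0.0107,0.037]]' --dr '[[0,0,0],[0,0,0],[0,0,0],[0,0,0]]' --gripper '[1,1,1,1]'

```text
time: 6.68
tool_pos: [616.8, 21.8, 187.4]
ee_rot: [-1.209, 1.209, 1.208]
contact_force: [0.3, 0.3, 0.1]
grip_width: 20.2
```

```bash
python3 - <<'E'
from rel import *
f,C=look("w3")
print(proj(C,[[616.5,20.3,114]]).round(1))
cv2.imwrite("pics/v3.png",cv2.resize(f[200:350,220:420],(800,600),interpolation=cv2.INTER_CUBIC))
E
```

```text
6.675 [616.9  21.8 187.5] [-1.2092  1.2087  1.2078] F [0.3 0.3 0.1] w 20.2
[[319.1 256.8]]
```

View pics/v3.png

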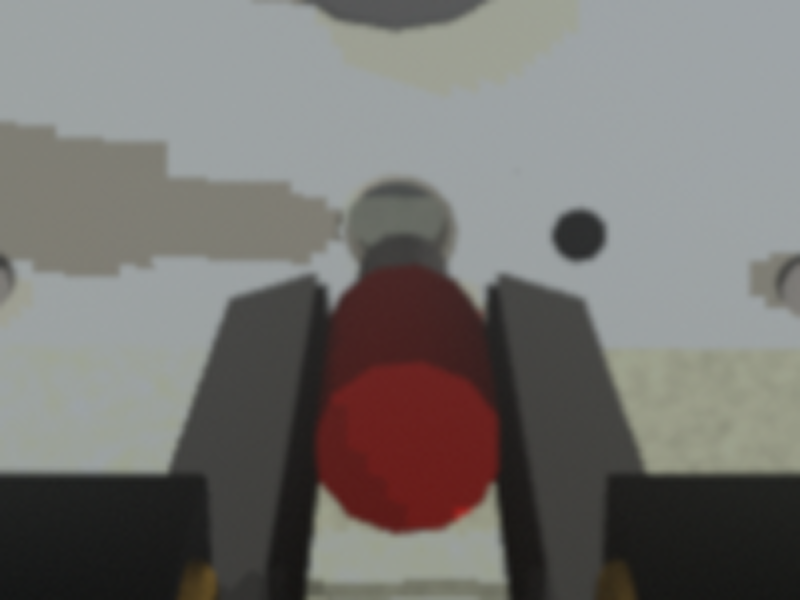

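>>> servo_tool --offset '[[0.02,0,-0.002],[0.045,0,-0.002],[0.07,0,-0.002],[0.095,0,-0.002],[0.095,0,-0.002]]' --dr '[[0,0,0],[0,0,0],[0,0,0],[0,0,0],[0,0,0]]' --gripper '[1,1,1,1,1]'

```text
time: 7.35
tool_pos: [616.2, 21.2, 157.1]
ee_rot: [-1.208, 1.21, 1.21]
contact_force: [0.3, 0.7, -0.6]
grip_width: 20.3
```

>>> servo_tool --offset '[[0.02,0,0],[0.038,0,0],[0.048,0,0],[0.048,0,0]]' --dr '[[0,0,0],[0,0,0],[0,0,0],[0,0,0]]' --gripper '[1,1,1,1]'

```text
time: 7.85
tool_pos: [616.6, 21.2, 143.6]
ee_rot: [-1.209, 1.209, 1.208]
contact_force: [-2.1, 0.1, 2.2]
grip_width: 20.5
```

>>> servo_tool --offset '[[0.004,0,0],[0.004,0,0],[0.004,0,0],[0.004,0,0],[-0.15,0,0]]' --dr '[[0,0,0],[0,0,0],[0,0,0],[0,0,0],[0,0,0]]' --gripper '[1,0.3,0.3,0.3,0.3]'

```text
time: 8.48
tool_pos: [615.2, 21.2, 185.7]
ee_rot: [-1.206, 1.214, 1.214]
contact_force: [0.4, -0.5, 1.1]
grip_width: 56.9
```

>>> servo_tool --offset '[[-0.08,0.1,0],[-0.08,0.15,0],[-0.08,0.15,0],[-0.08,0.15,0]]' --dr '[[0,0,0],[0,0,0],[0,0,0],[0,0,0]]' --gripper '[0.3,0.3,0.3,0.3]'

```text
time: 8.98
tool_pos: [571.9, 21.2, 212.1]
ee_rot: [-1.209, 1.21, 1.209]
contact_force: [1.6, -0.8, 0.7]
grip_width: 65.6
```

```bash
python3 - <<'E'
from rel import *
f,C=look("w4")
print(proj(C,[[617.,21,114],[617,21,148],[556.6,20,130],[497,20,114]]).round(1))
cv2.imwrite("pics/v4.png",cv2.resize(f[60:360,120:520],(800,600),interpolation=cv2.INTER_CUBIC))
E
```

```text
8.975 [571.9  21.2 212.1] [-1.2085  1.2098  1.2091] F [ 1.6 -0.8  0.7] w 65.6
[[321.2 304.6]
 [321.1 326.5]
 [319.5 231.8]
 [319.4 140.2]]
```

View pics/v4.png

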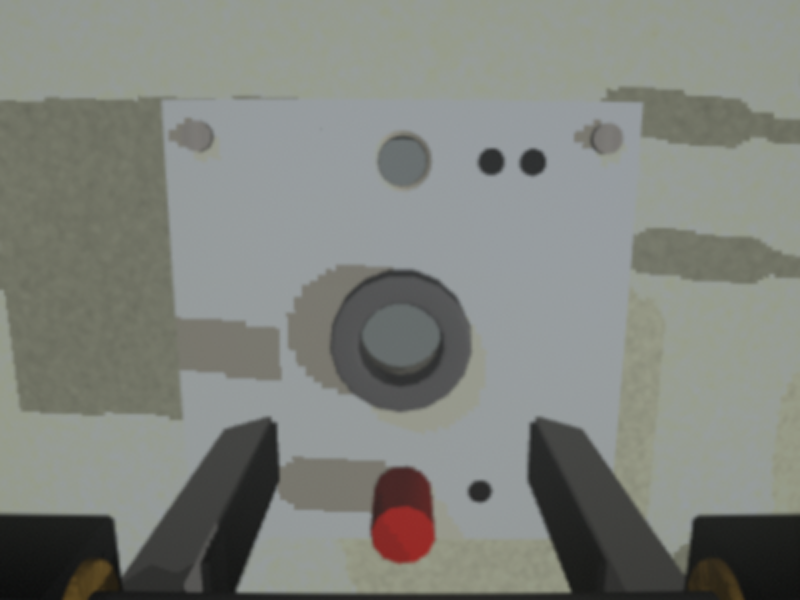

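```bash
python3 - <<'E'
from rel import *
f,C,p=load("w4")
for n,uv,s,z in(("p2",(322,140),16,114),("collar",(320.5,230),40,130)):
  for t in(.75,.85):
    r=darkhole(f,uv,s=s,thr=t);print(n,np.round(r[0],1),r[1:3],at(C,*r[0],z).round(2))
h=cv2.cvtColor(f,cv2.COLOR_BGR2HSV);m=((h[...,1]>110)&((h[...,0]<10)|(h[...,0]>170))&(h[...,2]>115)).astype(np.uint8)
c=max(cv2.findContours(m,0,1)[0],key=cv2.contourArea);e=cv2.minEnclosingCircle(c);print(e,at(C,*e[0],148).round(2))
E
```

```text
p2 [321.6 139.5] (np.float64(26.0), np.float64(26.0)) [496.53  21.49 114.  ]
p2 [321.6 139.5] (np.float64(27.25), np.float64(28.25)) [496.53  21.49 114.  ]
collar [319.1 229.6] (np.float64(72.0), np.float64(71.875)) [555.03  19.74 130.  ]
collar [317.6 229.2] (np.float64(76.25), np.float64(73.625)) [554.77  18.74 130.  ]
((321.31817626953125, 326.56060791015625), 15.699664115905762) [617.05  21.12 148.  ]
```

>>> servo_tool --offset '[[0,0.03,-0.2],[0,0.03,-0.4],[0,0.03,-0.6],[0,0.03,-0.8],[0,0.059,-0.99]]' --dr '[[0,0,0],[0,0,0],[0,0,0],[0,0,0],[0,0,0]]' --gripper '[0.3,0.3,0.3,0.3,0.3]'

```text
time: 9.65
tool_pos: [553.7, -277.9, 211.7]
ee_rot: [-1.208, 1.21, 1.209]
contact_force: [0.4, 0.8, 0.6]
grip_width: 66.2
```

>>> servo_tool --offset '[[0,0,-0.072],[0.03,0,-0.072],[0.03,0,-0.072],[0.03,0,-0.072]]' --dr '[[0,0,0],[0,0,0],[0,0,0],[0,0,0]]' --gripper '[0.3,0.3,0.3,0.3]'

```text
time: 10.15
tool_pos: [554.1, -295.9, 203.5]
ee_rot: [-1.21, 1.209, 1.21]
contact_force: [-0.9, 0.2, -0.2]
grip_width: 66.0
```

```bash
python3 - <<'E'
from rel import *
f,C=look("w5")
c=proj(C,[[554.3,-298.7,119]])[0];print(c.round(1))
g=cv2.cvtColor(f,cv2.COLOR_BGR2HSV)[...,2]
u,v=c.astype(int);print(g[v-30:v+31:3,u]);print(g[v+4,u-30:u+31:3])
cv2.imwrite("pics/v5.png",cv2.resize(f[v-60:v+60,u-80:u+80],(640,480),interpolation=cv2.INTER_CUBIC));print(u,v)
E
```

```text
10.15 [ 554.1 -296.1  203.6] [-1.2101  1.2086  1.2099] F [-0.9  0.2 -0.2] w 66.0
[317.5 252.8]
[158 157  90  45  45  45  48  48  48  48  48  47  47  48  48  72 159 160
 160 161 157]
[160 159 160 160 160 138  48  48  47  48  48  48  49  49  48  66 144 146
 148 158 161]
317 252
```

View pics/v5.png

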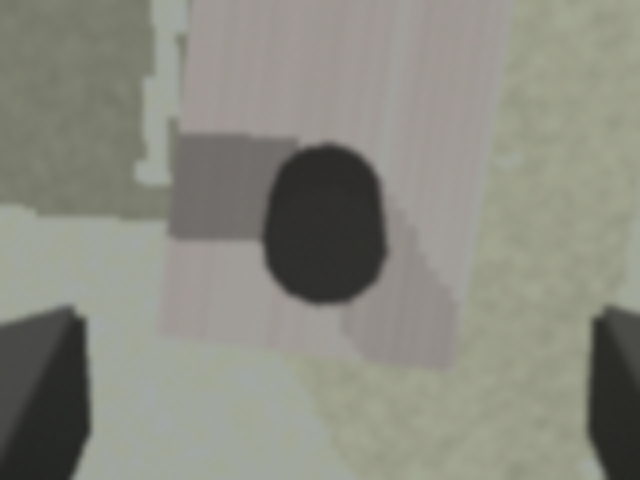

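>>> servo_tool --offset '[[0.15,0,-0.007],[0.299,0,-0.007],[0.299,0,-0.007],[0.299,0,-0.007],[0.299,0,-0.007]]' --dr '[[0,0,0],[0,0,0],[0,0,0],[0,0,0],[0,0,0]]' --gripper '[0.3,0.3,0.3,1,1]'

```text
time: 10.82
tool_pos: [554.5, -299.7, 116.1]
ee_rot: [-1.212, 1.209, 1.206]
contact_force: [0.8, -0.1, -0.1]
grip_width: 49.2
```

>>> servo_tool --offset '[[0,0,0],[0,0,0],[0,0,0]]' --dr '[[0,0,0],[0,0,0],[0,0,0]]' --gripper '[1,1,1]'

```text
time: 11.2
tool_pos: [553.7, -299.5, 114.0]
ee_rot: [-1.209, 1.209, 1.209]
contact_force: [-0.9, 0.8, 2.4]
grip_width: 20.8
```

>>> servo_tool --offset '[[-0.17,0,0],[-0.34,0,0],[-0.34,0.05,0.2],[-0.34,0.1,0.4],[-0.34,0.15,0.6]]' --dr '[[0,0,0],[0,0,0],[0,0,0],[0,0,0],[0,0,0]]' --gripper '[1,1,1,1,1]'

```text
time: 11.82
tool_pos: [507.9, -117.8, 215.8]
ee_rot: [-1.209, 1.21, 1.208]
contact_force: [0.5, 0.1, -0.8]
grip_width: 20.3
```

>>> servo_tool --offset '[[0,0.02,0.2],[0,0.036,0.4],[0,0.036,0.457],[0,0.036,0.457],[0.08,0.036,0.457]]' --dr '[[0,0,0],[0,0,0],[0,0,0],[0,0,0],[0,0,0]]' --gripper '[1,1,1,1,1]'

```text
time: 12.45
tool_pos: [499.0, 16.4, 192.6]
ee_rot: [-1.21, 1.208, 1.206]
contact_force: [-0.1, 0.3, -1.5]
grip_width: 20.1
```

>>> servo_tool --offset '[[0,0,0],[0,0,0]]' --dr '[[0,0,0],[0,0,0]]' --gripper '[1,1]'

```text
time: 12.7
tool_pos: [498.4, 16.7, 192.4]
ee_rot: [-1.208, 1.21, 1.207]
contact_force: [-0.0, 0.8, -0.6]
grip_width: 20.3
```

```bash
python3 - <<'E'
from rel import *
f,C=look("w6")
print(proj(C,[[496.5,21.5,114]]).round(1))
cv2.imwrite("pics/v6.png",cv2.resize(f[200:350,220:420],(800,600),interpolation=cv2.INTER_CUBIC))
E
```

```text
12.7 [498.4  16.8 192.5] [-1.2084  1.2095  1.2074] F [-0.   0.8 -0.6] w 20.3
[[328.4 252.4]]
```

View pics/v6.png

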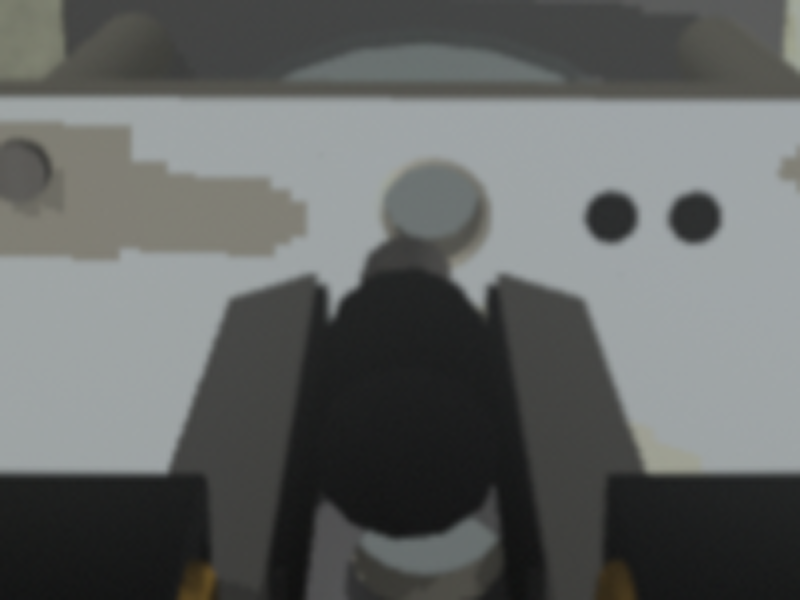

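>>> servo_tool --offset '[[0,0.0077,0.016],[0,0.0077,0.016],[0.04,0.0077,0.016],[0.08,0.0077,0.016],[0.08,0.0077,0.016]]' --dr '[[0,0,0],[0,0,0],[0,0,0],[0,0,0],[0,0,0]]' --gripper '[1,1,1,1,1]'

```text
time: 13.38
tool_pos: [495.2, 22.3, 166.4]
ee_rot: [-1.208, 1.211, 1.21]
contact_force: [-0.1, -0.5, 0.4]
grip_width: 20.2
```

>>> servo_tool --offset '[[0.02,0,0],[0.038,0,0],[0.038,0,0]]' --dr '[[0,0,0],[0,0,0],[0,0,0]]' --gripper '[1,1,1]'

```text
time: 13.75
tool_pos: [495.6, 22.4, 155.9]
ee_rot: [-1.209, 1.21, 1.209]
contact_force: [0.2, -1.1, -1.2]
grip_width: 20.4
```

>>> servo_tool --offset '[[0.02,0,0],[0.036,0,0],[0.045,0,0],[0.045,0,0]]' --dr '[[0,0,0],[0,0,0],[0,0,0],[0,0,0]]' --gripper '[1,1,1,1]'

```text
time: 14.25
tool_pos: [495.7, 22.4, 142.9]
ee_rot: [-1.209, 1.21, 1.209]
contact_force: [-0.3, -2.1, 2.8]
grip_width: 20.5
```

>>> servo_tool --offset '[[0.004,0,0],[0.004,0,0],[0.004,0,0],[0.004,0,0],[-0.15,0,0]]' --dr '[[0,0,0],[0,0,0],[0,0,0],[0,0,0],[0,0,0]]' --gripper '[1,0.3,0.3,0.3,0.3]'

```text
time: 14.88
tool_pos: [494.4, 22.6, 185.8]
ee_rot: [-1.206, 1.214, 1.213]
contact_force: [0.7, -0.6, 1.2]
grip_width: 57.2
```

>>> servo_tool --offset '[[-0.15,-0.1,0],[-0.2,-0.25,0],[-0.2,-0.25,0],[-0.2,-0.25,0],[-0.2,-0.25,0]]' --dr '[[0,0,0],[0,0,0],[0,0,0],[0,0,0],[0,0,0]]' --gripper '[0.3,0.3,0.3,0.3,0.3]'

```text
time: 15.5
tool_pos: [569.9, 22.5, 247.5]
ee_rot: [-1.208, 1.21, 1.21]
contact_force: [0.1, 0.2, -1.1]
grip_width: 66.1
```

```bash
python3 - <<'E'
from rel import *
f,C=look("w7")
print(proj(C,[[617.,21,148],[496.9,21.5,148],[556.8,21.3,130],[556.8,21.3,114]]).round(1))
cv2.imwrite("pics/v7.png",cv2.resize(f[60:360,120:520],(800,600),interpolation=cv2.INTER_CUBIC))
E
```

```text
15.5 [570.   22.5 247.6] [-1.2084  1.2099  1.2094] F [ 0.1  0.2 -1.1] w 66.1
[[319.5 306.1]
 [319.8 143. ]
 [319.8 223.5]
 [319.9 219.2]]
```

View pics/v7.png

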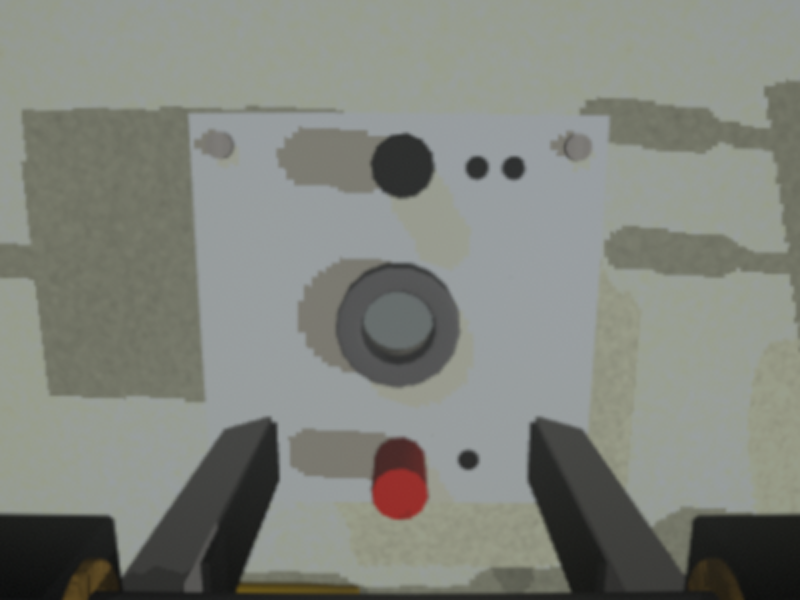

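>>> servo_tool --offset '[[0,0.04,0.2],[0,0.04,0.4],[0,0.04,0.6],[0,0.04,0.8],[0,0.04,0.995]]' --dr '[[0,0,0],[0,0,0],[0,0,0],[0,0,0],[0,0,0]]' --gripper '[0.3,0.3,0.3,0.3,0.3]'

```text
time: 16.18
tool_pos: [558.2, 322.8, 248.1]
ee_rot: [-1.209, 1.209, 1.209]
contact_force: [0.7, -0.8, 0.3]
grip_width: 65.9
```

>>> servo_tool --offset '[[0,0,0.04],[0,0,0.04],[0,0,0.04]]' --dr '[[0,0,0],[0,0,0],[0,0,0]]' --gripper '[0.3,0.3,0.3]'

```text
time: 16.55
tool_pos: [559.1, 331.5, 248.1]
ee_rot: [-1.208, 1.21, 1.208]
contact_force: [0.1, -0.4, 0.5]
grip_width: 65.9
```

```bash
python3 - <<'E'
from rel import *
f,C=look("w8")
print(proj(C,[[557.6,327.8,170],[488.6,308.8,170]]).round(1))
for t in("rod","spare_rod","rod_grip"):
    r=look_for(t,"wrist");print(t,[(np.round(x["box"]).tolist(),round(x["p"],2)) for x in r[:2]])
cv2.imwrite("pics/v8.png",cv2.resize(f[60:360,120:520],(800,600),interpolation=cv2.INTER_CUBIC))
E
```

```text
16.55 [559.2 331.5 248.1] [-1.2079  1.2101  1.2075] F [ 0.1 -0.4  0.5] w 65.9
[[315.9 253.1]
 [284.7 147.2]]
rod [([306.0, 206.0, 343.0, 269.0], 0.55)]
spare_rod [([273.0, 129.0, 314.0, 166.0], 0.74), ([0.0, 126.0, 130.0, 320.0], 0.44)]
rod_grip [([305.0, 210.0, 338.0, 266.0], 0.83)]
```

View pics/v8.png

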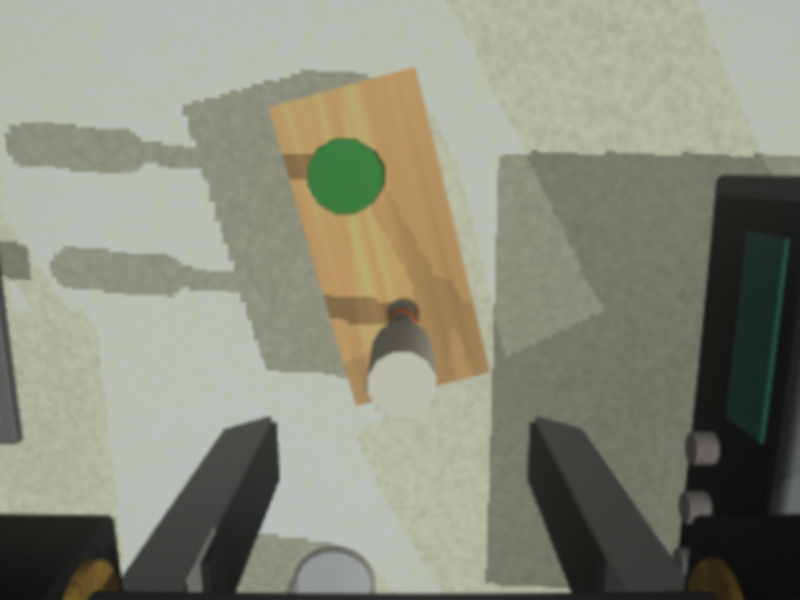

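>>> servo_tool --offset '[[0.1,0.0073,-0.0017],[0.2,0.0073,-0.0017],[0.323,0.0073,-0.0017],[0.323,0.0073,-0.0017],[0.323,0.0073,-0.0017]]' --dr '[[0,0,0],[0,0,0],[0,0,0],[0,0,0],[0,0,0]]' --gripper '[0.3,0.3,0.3,0.3,1]'

```text
time: 17.38
tool_pos: [557.3, 332.5, 152.7]
ee_rot: [-1.209, 1.208, 1.208]
contact_force: [-1.0, -0.2, 0.3]
grip_width: 59.1
```

>>> servo_tool --offset '[[0,0,0],[0,0,0],[0,0,0],[0,0,0]]' --dr '[[0,0,0],[0,0,0],[0,0,0],[0,0,0]]' --gripper '[1,1,1,1]'

```text
time: 17.88
tool_pos: [556.7, 332.5, 151.2]
ee_rot: [-1.209, 1.209, 1.209]
contact_force: [-0.2, -0.5, 0.3]
grip_width: 23.6
```

>>> servo_tool --offset '[[-0.05,0,0],[-0.15,0,0],[-0.3,0,0],[-0.45,0,0],[-0.51,0,0]]' --dr '[[0,0,0],[0,0,0],[0,0,0],[0,0,0],[0,0,0]]' --gripper '[1,1,1,1,1]'

```text
time: 18.5
tool_pos: [556.9, 332.6, 308.2]
ee_rot: [-1.209, 1.205, 1.207]
contact_force: [0.2, -0.1, -1.5]
grip_width: 23.6
```

>>> servo_tool --offset '[[0,0,-0.1],[0,0,-0.25],[0,0,-0.4],[0,0,-0.5],[0,0,-0.55]]' --dr '[[0,0,0],[0,0,0],[0,0,0],[0,0,0],[0,0,0]]' --gripper '[1,1,1,1,1]'

```text
time: 19.12
tool_pos: [556.6, 166.2, 305.0]
ee_rot: [-1.208, 1.209, 1.207]
contact_force: [0.1, 0.7, 0.4]
grip_width: 23.5
```

>>> servo_tool --offset '[[0,0,-0.1],[0,0,-0.25],[0,0,-0.4],[0,0,-0.45],[0,0,-0.48]]' --dr '[[0,0,0],[0,0,0],[0,0,0],[0,0,0],[0,0,0]]' --gripper '[1,1,1,1,1]'

```text
time: 19.75
tool_pos: [556.7, 23.5, 304.2]
ee_rot: [-1.209, 1.209, 1.209]
contact_force: [0.8, -0.1, -0.7]
grip_width: 23.6
```

>>> servo_tool --offset '[[0,0,0],[0,0,0]]' --dr '[[0,0,0],[0,0,0]]' --gripper '[1,1]'

```text
time: 20.0
tool_pos: [556.6, 24.4, 303.9]
ee_rot: [-1.209, 1.209, 1.21]
contact_force: [-0.7, 1.2, -0.5]
grip_width: 23.7
```

```bash
python3 - <<'E'
from rel import *
f,C=look("w9");p=np.load("pics/w9.npz")["p"]
print("guide",proj(C,[[556.6,21.2,130]]).round(1),"rod foot, mark, top",proj(C,[p-[0,0,141.2],p-[0,0,81.2],p+[0,0,18.8]]).round(1))
cv2.imwrite("pics/v9.png",cv2.resize(f[150:350,190:450],(780,600),interpolation=cv2.INTER_CUBIC))
t=grab_frame("scene")[:,:,::-1];cv2.imwrite("pics/s9.png",t)
Cs=cam("scene");print("scene",proj(Cs,[[556.6,21.2,130],p-[0,0,141.2],p-[0,0,81.2],p+[0,0,18.8]]).round(1))
E
```

```text
20.0 [556.5  24.4 303.9] [-1.2095  1.2089  1.2098] F [-0.7  1.2 -0.5] w 23.7
guide [[317.9 224.2]] rod foot, mark, top [[321.4 232.7]
 [321.4 254.1]
 [321.4 325.9]]
scene [[348.9 228.5]
 [350.6 215. ]
 [351.4 187.2]
 [352.9 135.5]]
```

View pics/v9.png

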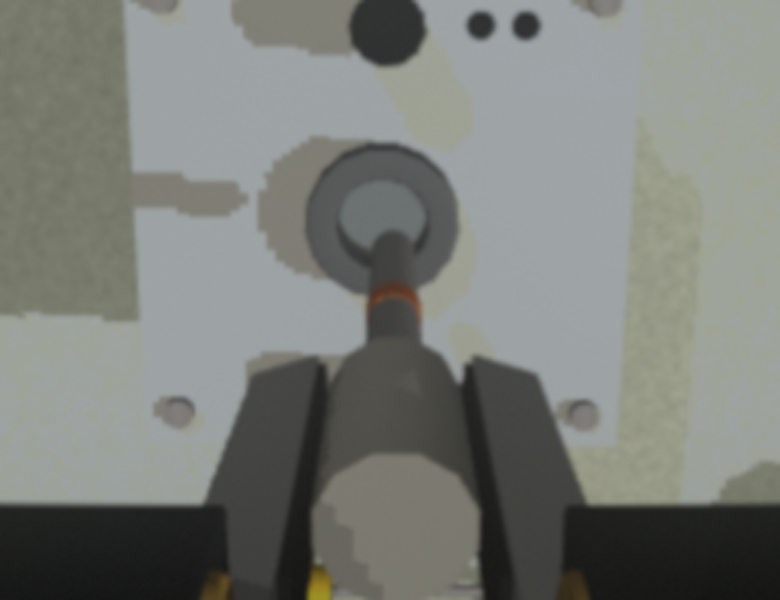

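>>> servo_tool --offset '[[0,0.0017,-0.0113],[0,0.0017,-0.0113],[0.02,0.0017,-0.0113],[0.02,0.0017,-0.0113]]' --dr '[[0,0,0],[0,0,0],[0,0,0],[0,0,0]]' --gripper '[1,1,1,1]'

```text
time: 20.6
tool_pos: [555.8, 20.1, 297.2]
ee_rot: [-1.208, 1.21, 1.21]
contact_force: [-0.8, -0.2, -1.3]
grip_width: 23.5
```

```bash
python3 - <<'E'
from rel import *
f,C=look("w10");p=np.load("pics/w10.npz")["p"]
t=grab_frame("scene")[:,:,::-1].copy();cv2.imwrite("pics/s10.png",t)
Cs=cam("scene");P=[[556.3,20.8,130],p-[0,0,141.2],p-[0,0,81.2],p-[0,0,31.2],p+[0,0,18.8]];print("scene guide,foot,mark,gripbottom,top",proj(Cs,P).round(1).tolist());print("wrist",proj(C,P).round(1).tolist())
h=cv2.cvtColor(t,cv2.COLOR_BGR2HSV);s=h[170:260,330:375]
ys,xs=np.nonzero((s[...,1]>120)&(s[...,0]<20));print("band",ys.min()+170,ys.max()+170,ys.mean()+170,xs.mean()+330,len(ys))
a=cv2.resize(t[120:260,300:400],(430,600),interpolation=cv2.INTER_CUBIC);b=cv2.resize(f[190:350,250:390][:, :],(370,423),interpolation=cv2.INTER_CUBIC)
o=np.zeros((600,800,3),np.uint8);o[:,:430]=a;o[:423,430:]=b;cv2.imwrite("pics/v10.png",o)
E
```

```text
20.6 [555.9  20.1 297.4] [-1.2083  1.2101  1.2094] F [-0.8 -0.2 -1.3] w 23.5
scene guide,foot,mark,gripbottom,top [[348.8, 228.3], [349.0, 216.6], [349.8, 189.1], [350.4, 164.4], [351.1, 137.9]]
wrist [[322.2, 226.4], [321.4, 232.8], [321.4, 254.1], [321.4, 281.4], [321.4, 325.9]]
band 188 246 201.22448979591837 352.6734693877551 49
```

View pics/v10.png

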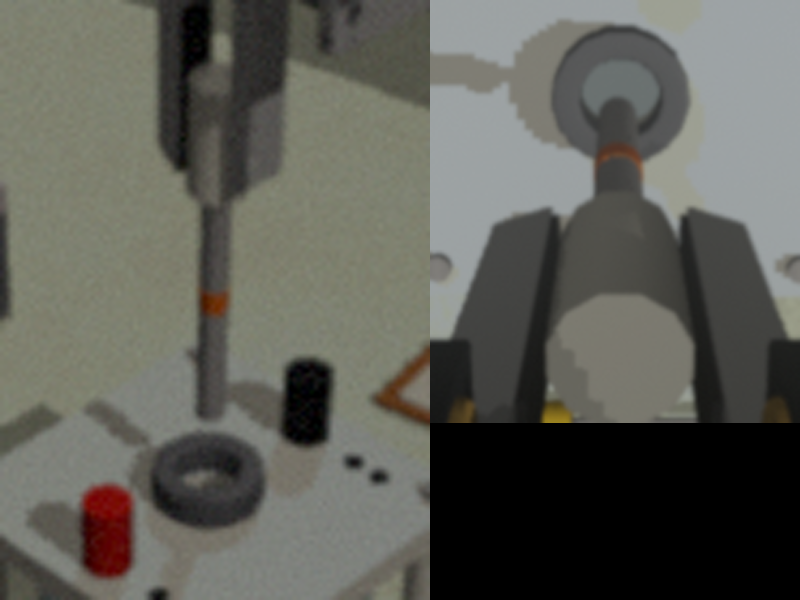

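>>> servo_tool --offset '[[0,0.001,0.0027],[0,0.001,0.0027],[0.05,0.001,0.0027],[0.1,0.001,0.0027],[0.1,0.001,0.0027]]' --dr '[[0,0,0],[0,0,0],[0,0,0],[0,0,0],[0,0,0]]' --gripper '[1,1,1,1,1]'

```text
time: 21.32
tool_pos: [555.2, 20.9, 266.1]
ee_rot: [-1.207, 1.212, 1.211]
contact_force: [-0.2, 0.1, -1.2]
grip_width: 23.4
```

>>> servo_tool --offset '[[0.04,0,0],[0.08,0,0],[0.12,0,0],[0.15,0,0],[0.15,0,0]]' --dr '[[0,0,0],[0,0,0],[0,0,0],[0,0,0],[0,0,0]]' --gripper '[1,1,1,1,1]'

```text
time: 21.95
tool_pos: [555.5, 20.9, 222.2]
ee_rot: [-1.208, 1.21, 1.21]
contact_force: [0.0, -0.0, -0.5]
grip_width: 23.6
```

```bash
python3 - <<'E'
from h import *
for i in range(6):
    o=get_obs();print(o["time"],np.round(o["tool_pos"],2),np.round(o["contact_force"],2),np.round(o["ee_rot"],4));grab_frame("top")
E
```

```text
21.95 [555.5   20.86 222.22] [ 0.04 -0.04 -0.54] [-1.2083  1.2103  1.2097]
22.0 [555.7   20.87 222.86] [ 0.68  0.32 -1.29] [-1.2087  1.2096  1.209 ]
22.05 [555.84  20.85 223.18] [-0.86 -0.53 -1.91] [-1.209   1.2092  1.2086]
22.1 [555.88  20.89 223.4 ] [ 0.16 -0.2  -0.99] [-1.2092  1.2089  1.2083]
22.15 [555.89  20.85 223.44] [-0.27 -0.69 -0.83] [-1.2092  1.2088  1.2082]
22.2 [555.84  20.86 223.36] [-0.38 -0.01 -0.8 ] [-1.2091  1.209   1.2083]
```

Settled at 223.4; the nominal goal is 211.2, so 12 mm more, then check from near.

>>> servo_tool --offset '[[0.015,0,0],[0.03,0,0],[0.04,0,0],[0.04,0,0],[0.04,0,0]]' --dr '[[0,0,0],[0,0,0],[0,0,0],[0,0,0],[0,0,0]]' --gripper '[1,1,1,1,1]'

```text
time: 22.88
tool_pos: [555.8, 20.9, 211.1]
ee_rot: [-1.209, 1.209, 1.209]
contact_force: [-0.1, 1.2, -1.4]
grip_width: 23.4
```

```bash
python3 - <<'E'
from rel import *
for i in range(3): grab_frame("top")
f,C=look("w11");p=np.load("pics/w11.npz")["p"]
t=grab_frame("scene")[:,:,::-1].copy();cv2.imwrite("pics/s11.png",t)
Cs=cam("scene");P=[[555.8,20.9,130],p-[0,0,81.2],p-[0,0,31.2],p+[0,0,18.8]];print("scene guide,mark,gripbottom,top",proj(Cs,P).round(1).tolist());print("wrist",proj(C,P).round(1).tolist())
a=cv2.resize(t[170:260,305:395],(420,420),interpolation=cv2.INTER_CUBIC);b=cv2.resize(f[200:300,275:365],(378,420),interpolation=cv2.INTER_CUBIC)
cv2.imwrite("pics/v11.png",np.hstack([a,b]))
E
```

```text
23.025 [555.7  20.9 211.1] [-1.2089  1.2093  1.2087] F [ 0.2 -0.1 -1.6] w 23.5
scene guide,mark,gripbottom,top [[349.1, 228.2], [349.1, 228.2], [349.7, 206.2], [350.3, 182.7]]
wrist [[321.4, 254.2], [321.4, 254.0], [321.4, 281.3], [321.4, 325.9]]
```

View pics/v11.png

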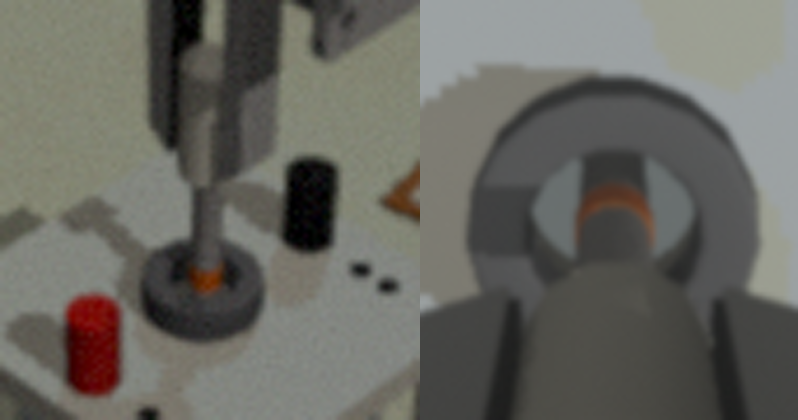

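>>> servo_tool --offset '[[0,-0.0033,-0.002],[0,-0.0033,-0.002],[0,-0.0033,-0.002],[0,-0.0033,-0.002]]' --dr '[[0,0,0],[0,0,0],[0,0,0],[0,0,0]]' --gripper '[1,1,1,1]'

```text
time: 23.62
tool_pos: [556.7, 20.3, 211.0]
ee_rot: [-1.209, 1.209, 1.209]
contact_force: [0.9, 0.2, -0.9]
grip_width: 23.4
```

```bash
python3 - <<'E'
from rel import *
for i in range(3): grab_frame("top")
f,C=look("w12");p=np.load("pics/w12.npz")["p"]
t=grab_frame("scene")[:,:,::-1].copy()
a=cv2.resize(t[200:250,325:375],(400,400),interpolation=cv2.INTER_CUBIC);b=cv2.resize(f[210:275,290:350],(400,433),interpolation=cv2.INTER_CUBIC)[:400]
P=np.array([556.8,20.3,130]);th=np.linspace(0,6.3,60)
c=lambda r,z,X:np.c_[X[0]+r*np.cos(th),X[1]+r*np.sin(th),np.full(60,z)]
for Cc,im,(u0,v0,s) in((cam("scene"),a,(325,200,8)),(C,b,(290,210,6.667))):
    for r in(24,14): cv2.polylines(im,[np.round((proj(Cc,c(r,130,P))-[u0,v0]+.5)*s-.5).astype(int)],True,(0,255,0),1)
cv2.imwrite("pics/v12.png",np.hstack([a,b]))
E
```

```text
23.775 [556.7  20.3 211. ] [-1.2088  1.2095  1.2088] F [-0.7  1.  -1.2] w 23.4
```

```bash
python3 -c "
from plant import *
print(get_obs()['dq']);print(finish_job())"
```

```text
[ 1.62163819e-05 -9.48500321e-04 -1.69698232e-04 -1.85578371e-04
 -1.86569310e-03  9.96475352e-04]
the job is handed in; nothing more can be done
None
```

I seated the red plug in the one-dot port, then the black plug in the two-dot port. The probe rod is held in the collar bore with its band at the collar's top. The job was handed in at about 24 s, with the arm still and gripping.

**Plugs:** After each release, a wrist picture showed the grip top within about 1 mm of where a fully seated plug should be.

**Rod:**
- The tool sits at (556.7, 20.3, 211.0) mm and the gripper opening is 23.4 mm on the 24 mm grip. The tilt I could see was about 0.01 rad.
- At the last picture the band was within about 2 mm of the collar top.
- No force jump was seen at any of the readings while lowering the rod.

**Checks that disagreed:** Estimates of the bore centre differed by 1–2 mm. Outlining the collar gave x ≈ 555–556, biased by its visible side wall, while the midpoint between the plugs gave 556.8. I went with the midpoint and moved the rod about 1 mm. That last nudge was checked only by the pose readout, because the picture limit was reached. I did not look again at the bystanders at the end.

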